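# Lower a bearing block by drawing out the bottom spacer

## Task

The bearing block on its base plate sits one spacer too high. Draw the slotted spacer at the very bottom, the one with the pull tab, out from under the stack without lifting the bearing block or upsetting it, so that the packing plate and the block settle flat on the base plate, still on their dowels. Then lay the spacer flat inside the steel parts tray, beside the screws; leave the other things on the bench alone.

Things in the scene. Friction and masses are not known exactly. Their poses are not given: they have to be found in the camera images.
- base_plate: Dark steel plate fixed to the bench, 84 x 176 x 12 mm; origin: centre of its underside; +x points to the rear of the stack, away from the pull tab; y along its 176 mm. Two dowels of 10 mm diameter stand 18 mm above its top at x = +11, y = +-46 mm.
- spacer_tab (a point): Grip point of the loose aluminium spacer, the bottom part of the stack: centre of its pull tab, 26 mm wide (along y), 6 mm thick. The tab sticks out to -x, round end 23 mm beyond this point, and overhangs the base plate: 12 mm of air under it. x, y as base plate. From this point the tall bearing block begins 50 mm to +x. Weighs about 180 g; drawing takes about 5 to 15 N.
- spacer_plate (a point): Centre of the spacer's plate, 124 (y) x 54 (x) x 6 mm, 77 mm to +x of the tab's grip point. Two slots 16 mm wide, open to +x, let it pass the dowels when it is drawn straight to -x. It is clear of the block after 54 mm. Spacer overall: 127 mm along x, 124 mm along y. Once it is clear, lift it: a fixed black tool tray, rim 21 mm high, begins close beyond, towards the robot.
- packing_mid (a point): Centre of the steel packing plate, 54 x 124 x 8 mm, which lies on the spacer and under the block; holes on the dowels. It stays and comes down by 6 mm.
- block_foot (a point): Tall grey bearing block with a ring-shaped bearing, about 0.7 kg, loose on the packing plate: foot 54 (x) x 124 (y) x 14 mm, 97 mm high. This point: centre of the foot's underside, 26 mm above the bench at the start, to come down to 20 mm. The dowels reach only 4 mm into its foot at the start. It rocks back by some 12 degrees as the spacer leaves.
- tray_field (a point): Centre of the free part of the floor of the open steel parts tray (loose, 0.7 kg), 3 mm above the bench. Tray inside 154 (x) x 208 (y) mm, rim 21 mm above the bench. Free floor: +-75 mm in x, from -60 to +80 mm in y of this point. Two screws, 16 mm high, held by a magnet, lie along the -y end.
- oil_bottle: White oil bottle with a red spout, 38 mm in diameter, 105 mm high, a bystander; origin: centre of its underside.
- housing_2: Small machined valve housing, 30 x 49 x 37 mm, a bystander; origin: centre of its underside.

How it is judged:
By the outcome, as a careful person would: the job done as asked, in the order asked, and still so for the second after the job is handed in, with the robot touching nothing.
It also fails if it takes over 43 s, if anything falls off the work surface, if the arm or the gripper's body presses on something with over 40 N, if the wrist force passes 120 N, or if a joint passes its speed limit or range.

## Robot

A 6-joint arm with a two-finger parallel gripper is mounted at the origin on a cart in front of the work surface, level with it; the furniture and walls round the work are solid. World frame = base frame: x ahead of the robot, y to its left, z up, the work surface at z = 0. Lengths are in m, angles in degrees, forces in N, time in s.
With the tool pointing down it reaches from about 0.35 to 0.775 m from the base axis. Payload 7.3 kg.
Tool frame: the origin (TCP) lies at the centre of the arm's flange, where the gripper is bolted on; the fingertips stand 178 mm ahead of it and the grasp point (between the pads) lies 159 mm ahead of it; y points along the fingers, x is the direction in which the jaws open and shut, and the axes are right-handed (so a half turn about y gives the same grasp; the last joint's range is limited). The gripper opens to 92 mm and grips with 3 to 60 N. Pads are 19 mm wide; open, the fingers measure 130 mm over their backs; the gripper's body (75 mm by 190 mm) begins 47 mm behind the grasp point.
Start: joints at [-8.365, 19.595, 87.324, -0, 73.075, -8.365], TCP at [0.525, 0, 0.405] pointing down, gripper open.
Joint ranges: [-145.02, 145.02], [-44.19, 115.74], [2.07, 154.8], [-57.11, 237.11], [16.16, 152.29], [-177.93, 177.93]. Speed limits (degrees/s): [147.25, 147.25, 180, 180, 180, 180].

## Interface

Orientations are given as [roll, pitch, yaw] about the fixed x, y, z axes, in that order (R = Rz(yaw) Ry(pitch) Rx(roll)).
In Python, from station import arm, vision, workorder gives the robot as it stands. The module is installed in compiled form; this text tells all that it offers.
- The arm moves only by the shell command python3 -m creep 'ROWS'. ROWS is JSON, one flat list of numbers, 5 for each row, row after row: the closure in counts, from 0 (fully open) to 255 (shut), then the shift along the tool's x, y, z in m, then the turn about the tool's y in degrees. In form: [jaw, x, y, z, turn, jaw, x, y, z, turn, ...]. A call has exactly 5 rows; each row is the pose to reach, as a shift and turn from the pose commanded when the call began, along the tool's axes at that moment; what a row does not reach only later rows make up. A row lasts 1/8 s, in which the tool goes at most 62.5 mm and 10.7 degrees, less where a joint would pass 70% of its speed; a pose out of reach is approached as far as the arm can. A call with a gripper value outside its range is refused whole. The fingers move at their own pace and stop on an object; the grip force is fixed at half the most. Time passes only in rows, so rows that repeat a pose let the fingers close, or fill a call up. It gives the time, the measured TCP pose, the force and the opening at its end, in the units of the state.
- arm.read_state(): the state, without advancing time (a new reading comes with each control period).
- vision.camera(name): name is "scene" or "top" or "wrist"; returns a dict with "frame" (420x560x3 uint8, red, green, blue), "mtx" (3x3 intrinsics, pixels), "dist_coeffs" ([k1, k2, p1, p2, k3] as OpenCV has them; the pictures are not rectified), "R" (3x3) and "t" (3): a world point X has camera coordinates R X + t; the wrist camera has in their place "tool_from_camera" (4x4, takes a point from camera to tool coordinates, whose origin is the TCP and whose axes are the tool frame's). Camera axes: x right, y down, z forward; pixel columns grow to the right and rows downward; lengths in m; the calibration is good to about 2 mm. A picture is of the moment at which its call begins: read the wrist's pose just before it. There is no depth.
- workorder.close_job(): hands the job in, once; it reports no verdict.
The state is a dict: "time_s": time; "q": joint angles; "qd": joint speeds; "joint_efforts": joint torques, N m; "ee_pos": TCP position; "ee_rot": TCP orientation; "wrist_force": force on the tool from outside, world axes, zero at the start; "moment": the same for the moment, N m; "finger_gap": finger opening in m.
Only numpy, scipy, OpenCV 4.12 (cv2) and the standard library are available. Lean on these libraries where they do the work, as an engineer would, in place of code of your own. Each camera call takes 0.05 s, during which the arm holds its last target.

## Working session

There is one attempt and no reset: what is moved stays moved. The work goes in short steps, Python scripts to look and compute and a shell command to move; the robot and the scene stay as the last step left them, time stands still between calls to the robot, and variables do not carry over. Pictures are saved under pics/ and viewed, and the job is handed in when it is done.

```bash
mkdir -p pics; python3 - <<'E'
from station import arm, vision
import cv2
s=arm.read_state();print({k:s[k] for k in('time_s','ee_pos','ee_rot','finger_gap','q')})
for n in("scene","top","wrist"):
    c=vision.camera(n);cv2.imwrite(f"pics/{n}0.png",cv2.cvtColor(c["frame"],cv2.COLOR_RGB2BGR))
    print(n,{k:c[k].tolist() if hasattr(c[k],'tolist') else c[k] for k in c if k!='frame'})
E
```

```text
{'time_s': 0.0, 'ee_pos': array([5.24856840e-01, 4.53299031e-05, 4.04038274e-01]), 'ee_rot': array([-8.99892502e+01,  9.00319877e-02,  1.61848041e-03]), 'finger_gap': 0.09186642194989572, 'q': array([-8.36429864e+00,  1.96366644e+01,  8.73779556e+01, -2.57531788e-03,
        7.30760180e+01, -8.36515704e+00])}
scene {'mtx': [[537.9288209321365, 0.0, 285.60403044552487], [0.0, 537.9288209321365, 208.32892384805749], [0.0, 0.0, 1.0]], 'dist_coeffs': [-0.16307805107244938, 0.0, 0.0, 0.0, 0.0], 'R': [[-0.8393530996067237, -0.543475068402893, 0.011010186422398786], [-0.2976531598993945, 0.442564245034637, -0.8458956705284802], [0.45485049256045734, -0.7132823697816963, -0.5332347422815928]], 't': [0.34119637845497014, 0.29130379153809494, 0.6267052420655932]}
top {'mtx': [[425.7995282155022, 0.0, 279.88105258855796], [0.0, 425.7995282155022, 209.8379423587282], [0.0, 0.0, 1.0]], 'dist_coeffs': [-0.045249451518641, 0.0, 0.0, 0.0, 0.0], 'R': [[-0.016628007979192134, -0.9993498690480229, -0.03198982001111438], [-0.9983439884523984, 0.018356458840315955, -0.054518997971360464], [0.055070773297651664, 0.031030302166484922, -0.9980001654688516]], 't': [-0.13210533180862405, 0.5183604093580999, 0.8963179979546299]}
wrist {'mtx': [[371.04321244369345, 0.0, 286.98002894528537], [0.0, 371.04321244369345, 210.26677765584702], [0.0, 0.0, 1.0]], 'dist_coeffs': [0.010268521902429337, 0.0, 0.0, 0.0, 0.0], 'tool_from_camera': [[0.9999990661392737, 0.0008991338948595734, 0.001029212716775174, -0.0014739246464037237], [-0.0007293695454608843, -0.28575183040281843, 0.9583033754722468, 0.01996330342172059], [0.001155742464137862, -0.9583032312267735, -0.28575090774952683, 0.07762488903527068], [0.0, 0.0, 0.0, 1.0]]}
```

View images.

View pics/scene0.png

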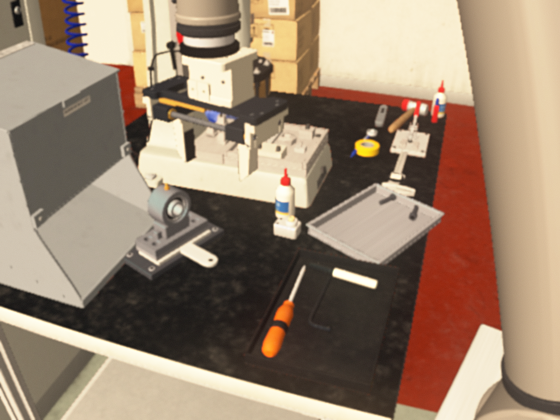

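View pics/top0.png

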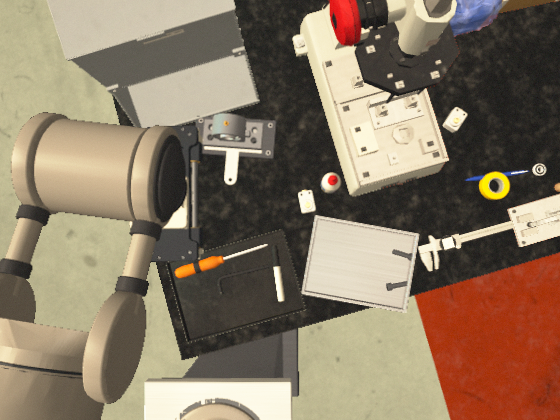

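View pics/wrist0.png

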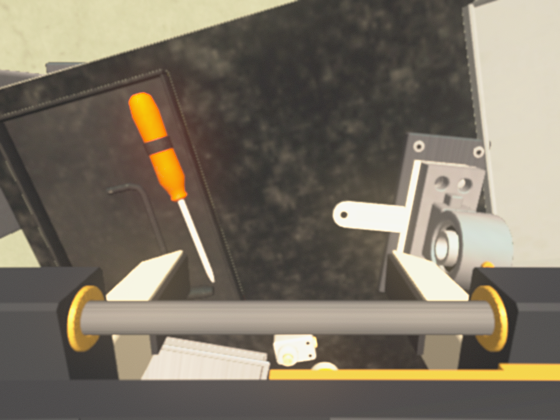

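```bash
cat > h.py <<'E'
import numpy as np,cv2
from station import arm, vision
from scipy.spatial.transform import Rotation as Rn
def cam(n):
    s=arm.read_state();c=vision.camera(n)
    if n=="wrist":
        T=np.eye(4);T[:3,:3]=Rn.from_euler('xyz',s['ee_rot'],degrees=True).as_matrix();T[:3,3]=s['ee_pos']
        W=T@np.array(c['tool_from_camera']);c['R']=W[:3,:3].T;c['t']=-W[:3,:3].T@W[:3,3]
    c={k:np.array(v) for k,v in c.items()};return c
def px(c,u,v,z):
    p=cv2.undistortPoints(np.array([[[u,v]]],float),c['mtx'],c['dist_coeffs'])[0,0]
    d=c['R'].T@np.array([p[0],p[1],1]);o=-c['R'].T@c['t'];return o+d*(z-o[2])/d[2]
def proj(c,X):
    return cv2.projectPoints(np.array(X,float).reshape(-1,3),cv2.Rodrigues(c['R'])[0],c['t'],c['mtx'],c['dist_coeffs'])[0][:,0]
def save(c,name,box=None,k=1):
    f=cv2.cvtColor(c['frame'],cv2.COLOR_RGB2BGR)
    if box: x0,y0,x1,y1=box;f=f[y0:y1,x0:x1]
    cv2.imwrite(f'pics/{name}.png',cv2.resize(f,None,fx=k,fy=k,interpolation=cv2.INTER_CUBIC))
def load(n): return dict(np.load(f'{n}.npz'))
E
python3 - <<'E'
from h import *
for n in("top","wrist"):
    c=cam(n);np.savez(n+'0.npz',**c)
    if n=="top": save(c,'top0a',(180,100,300,200),6);save(c,'top0b',(290,205,430,320),5)
    else: save(c,'wr0a',(320,120,520,300),4)
E
```

```text
(no output)
```

View pics/top0a.png

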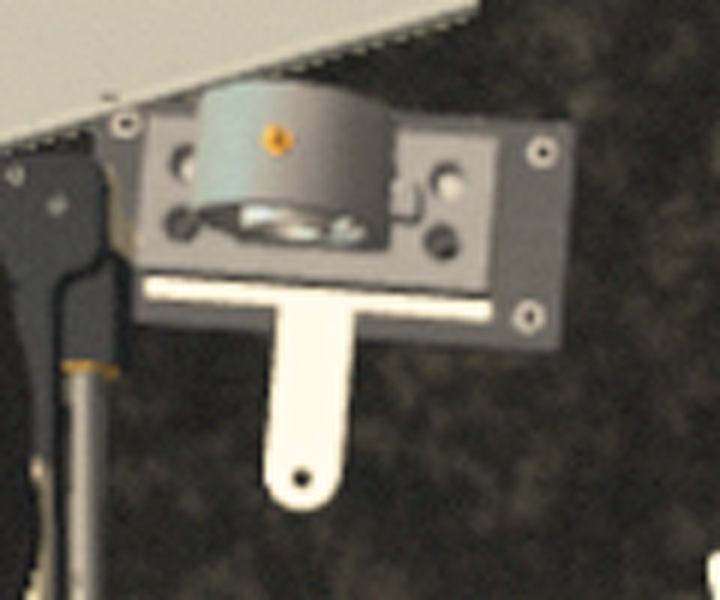

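View pics/wr0a.png

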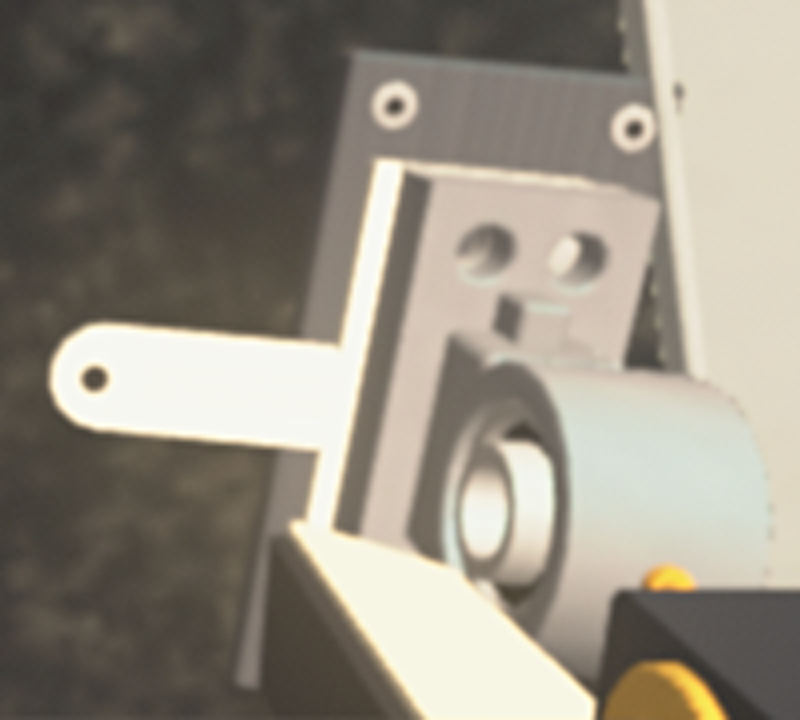

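View pics/top0b.png

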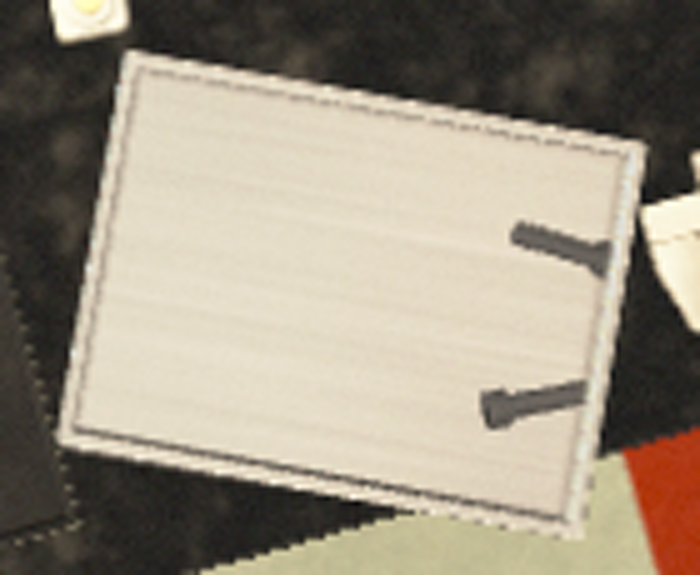

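```bash
python3 - <<'E'
from h import *
T=load('top0');W=load('wrist0')
t=lambda u,v,z:px(T,(u+.5)/6-.5+180,(v+.5)/6-.5+100,z)[:2].round(4)
w=lambda u,v,z:px(W,(u+.5)/4-.5+320,(v+.5)/4-.5+120,z)[:2].round(4)
print('hole',t(302,478,.018),w(95,378,.018));print('end',t(300,511,.018),w(50,375,.018))
a,b=t(143,297,.018),t(491,320,.018);print('spacer front',a,b,np.linalg.norm(a-b),np.degrees(np.arctan2(*(a-b)[::-1])))
print('spacer front wr L',w(375,162,.018))
print('base TR,BR',t(576,123,.012),t(560,350,.012)); print('base TL/BL wrist',w(355,52,.012),w(645,76,.012),'front L->R lower',w(235,685,.012))
print('scr',w(395,104,.012),w(632,128,.012),t(125,123,.012),t(541,152,.012),t(528,317,.012))
# tab edges
print('tab edges wr', w(105,322,.018),w(330,345,.018),w(105,432,.018),w(318,450,.018))
print('tab edges top', t(276,325,.018),t(265,465,.018),t(353,330,.018),t(343,465,.018))
r=lambda u,v,z:px(T,(u+.5)/5-.5+290,(v+.5)/5-.5+205,z)[:2].round(4)
P=[r(128,50,.021),r(645,145,.021),r(580,537,.021),r(60,440,.021)];print('tray',P,np.mean(P,0))
for i in range(4):
    d=P[(i+1)%4]-P[i];print(np.linalg.norm(d),np.degrees(np.arctan2(d[1],d[0])))
print('screws',r(512,232,.01),r(485,405,.01))
# robot tool tray corner edges
print('tooltray',px(T,285,230,.021),px(T,155,260,.021)); print(px(W,165,72,.021),px(W,243,292,.021))
E
```

```text
hole [ 0.5831 -0.0356] [ 0.5818 -0.0356]
end [ 0.5713 -0.0348] [ 0.5701 -0.0348]
spacer front [0.6497 0.0212] [ 0.6383 -0.1039] 0.12561835057028892 84.79318281580673
spacer front wr L [0.6484 0.0204]
base TR,BR [ 0.7106 -0.1351] [ 0.628 -0.128]
base TL/BL wrist [0.6429 0.0466] [0.7148 0.0407] front L->R lower [ 0.6258 -0.1272]
scr [0.654  0.0339] [0.7135 0.0279] [0.715  0.0288] [ 0.7003 -0.1223] [ 0.6403 -0.1167]
tab edges wr [ 0.5836 -0.0206] [ 0.6416 -0.0267] [ 0.585  -0.0504] [ 0.641  -0.0553]
tab edges top [ 0.6384 -0.0268] [ 0.588  -0.0224] [ 0.6359 -0.0544] [ 0.5874 -0.0503]
tray [array([ 0.5041, -0.2157]), array([ 0.4603, -0.4312]), array([ 0.298 , -0.3994]), array([ 0.3414, -0.184 ])] [ 0.40095  -0.307575]
0.21990609359451596 -101.48877362003681
0.16538600303532341 168.91427611994064
0.2197287418614142 78.60824569011511
0.16575940395645733 -11.025218449846621
screws [ 0.4245 -0.377 ] [ 0.3519 -0.3637]
tooltray [ 0.47275311 -0.15151775  0.021     ] [0.41346273 0.12619964 0.021     ]
[0.411397   0.10163723 0.021     ] [ 0.47553381 -0.123888    0.021     ]
```

The scene, top and wrist pictures agree on these points:
- **Tab:** the end is at (0.571, -0.035), with the hole at top pixel (230, 179).
- **Stack:** yaw is about -5°, and the spacer measures 125 mm wide (nominal 124).
- **Tray:** centre is (0.401, -0.308), yaw about -11.2°, outside about 220 x 165 mm.

Next I move above the tab and turn the jaws across it.

```bash
python3 -m creep '[100,0.02,0.02,-0.01,-10, 100,0.04,0.05,-0.02,-20, 100,0.066,0.08,-0.037,-30, 100,0.066,0.08,-0.037,-40, 100,0.066,0.08,-0.037,-50]'; python3 -m creep '[100,0,0,0,-10, 100,0,0,0,-20, 100,0,0,0,-30, 100,0,0,0,-35, 100,0,0,0,-35]'
python3 - <<'E'
from h import *
c=cam('wrist');np.savez('w1.npz',**c);save(c,'w1');print(arm.read_state()['ee_pos'],arm.read_state()['ee_rot'])
E
```

```text
time_s: 0.88
ee_pos: [0.5912, -0.0373, 0.3236]
ee_rot: [-89.9, 0.0, 50.3]
wrist_force: [-0.1, 0.6, 0.8]
finger_gap: 0.0561
time_s: 1.5
ee_pos: [0.591, -0.037, 0.3246]
ee_rot: [-90.0, -0.0, 84.9]
wrist_force: [0.6, -0.6, -1.0]
finger_gap: 0.0557
[ 0.59099113 -0.03698302  0.32461225] [-8.99887995e+01 -3.08341068e-03  8.48895600e+01]
```

View pics/w1.png

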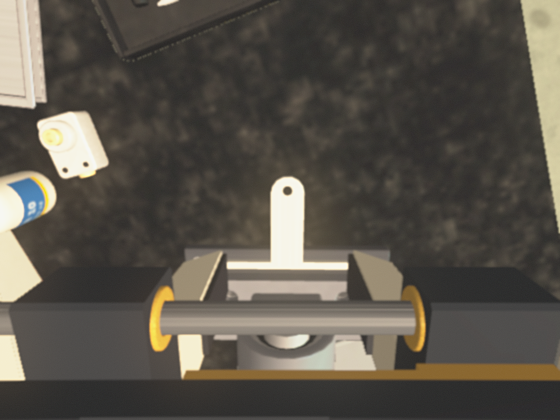

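The wrist picture shows the tab standing straight between the fingers. Its hole is at (287, 190), its end at (287, 178) and the plate edge at row 265. I check the numbers before going down.

```bash
python3 - <<'E'
from h import *
W=load('w1');R=Rn.from_euler('z',-5,degrees=True).as_matrix()
s=np.array([.591,-.037,0])
for n,u,v in(('hole',287,190),('end',287.5,178),('tabL',270.5,235),('tabR',303,235),('frontL',228,266),('frontR',349,265.5)):
    p=px(W,u,v,.018);print(n,p.round(4),((p-s)@R).round(4))
E
```

```text
hole [ 0.5811 -0.0358  0.018 ] [-0.0099  0.0004  0.018 ]
end [ 0.5715 -0.0346  0.018 ] [-0.0196  0.0007  0.018 ]
tabL [ 0.6178 -0.0526  0.018 ] [ 0.0281 -0.0132  0.018 ]
tabR [ 0.6201 -0.026   0.018 ] [0.0281 0.0135 0.018 ]
frontL [ 0.6424 -0.0911  0.018 ] [ 0.0559 -0.0494  0.018 ]
frontR [0.6508 0.0106 0.018 ] [0.0554 0.0527 0.018 ]
```

```bash
python3 -m creep '[100,0,0.04,0,0, 100,0,0.08,0,0, 100,0,0.115,0,0, 100,0,0.135,0,0, 100,0,0.143,0,0]'; python3 -m creep '[140,0,0,0,0, 190,0,0,0,0, 230,0,0,0,0, 255,0,0,0,0, 255,0,0,0,0]';python3 - <<'E'
from h import *
c=cam('wrist');save(c,'w2')
c=cam('scene');save(c,'s2',(100,150,300,300),4)
E
```

```text
time_s: 2.17
ee_pos: [0.5907, -0.0369, 0.1804]
ee_rot: [-89.9, -0.0, 84.9]
wrist_force: [0.7, -0.0, 0.8]
finger_gap: 0.0557
time_s: 2.8
ee_pos: [0.5913, -0.037, 0.1825]
ee_rot: [-90.1, 0.0, 85.0]
wrist_force: [0.1, 0.7, 5.0]
finger_gap: 0.0253
```

View pics/w2.png

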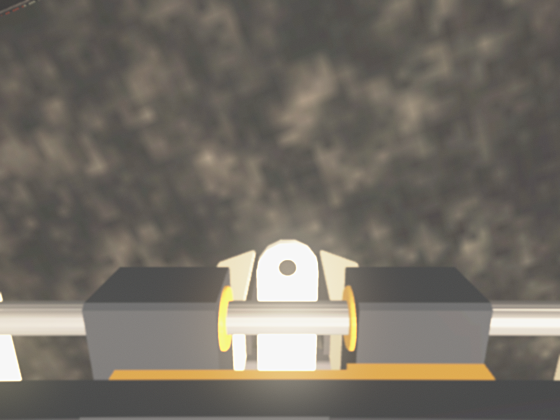

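View pics/s2.png

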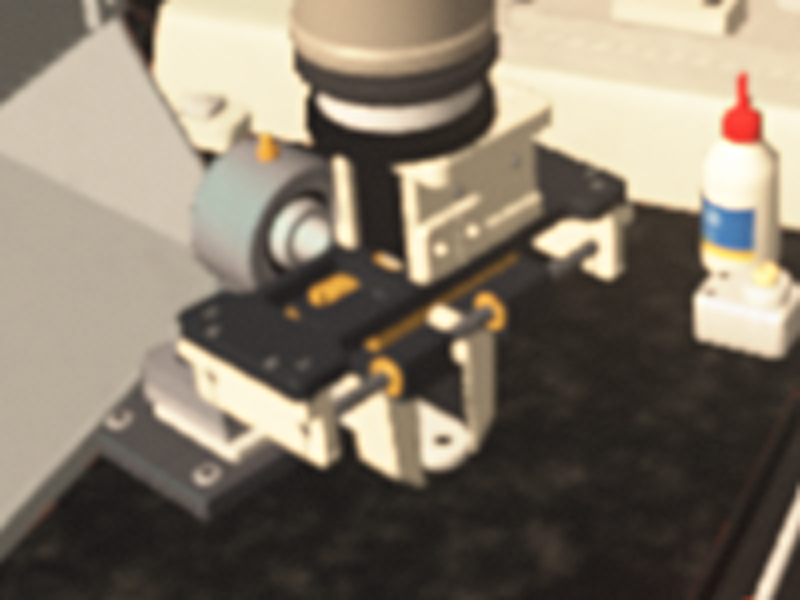

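The tab is gripped at 25 mm opening, with its hole at (287, 267) between the fingers. Now I draw slowly and straight.

```bash
python3 -m creep '[255,0,0,0.002,0, 255,0,0,0.004,0, 255,0,0,0.0065,0, 255,0,0,0.009,0, 255,0,0,0.0115,0]'; python3 - <<'E'
from h import *
save(cam('wrist'),'w3')
E
```

```text
time_s: 3.52
ee_pos: [0.5818, -0.0364, 0.1826]
ee_rot: [-90.5, 0.0, 85.0]
wrist_force: [10.0, -1.6, -1.7]
finger_gap: 0.0256
```

View pics/w3.png

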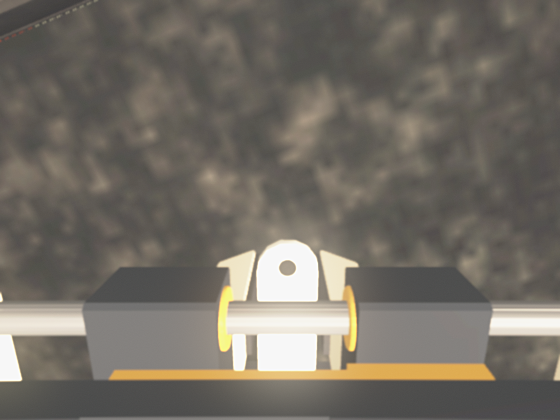

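The hole is still at (287, 267), so the grip isn't slipping, and the draw force is 10 N as expected. I keep drawing.

```bash
python3 -m creep '[255,0,0,0.0025,0, 255,0,0,0.005,0, 255,0,0,0.0075,0, 255,0,0,0.01,0, 255,0,0,0.0125,0]';  python3 -m creep '[255,0,0,0.0025,0, 255,0,0,0.005,0, 255,0,0,0.0075,0, 255,0,0,0.01,0, 255,0,0,0.0125,0]'; python3 - <<'E'
from h import *
save(cam('scene'),'s4',(100,150,300,300),4)
E
```

```text
time_s: 4.2
ee_pos: [0.5691, -0.0353, 0.1826]
ee_rot: [-90.5, 0.0, 85.0]
wrist_force: [8.3, -0.9, -0.3]
finger_gap: 0.0256
time_s: 4.82
ee_pos: [0.5562, -0.0342, 0.1825]
ee_rot: [-90.3, 0.0, 85.0]
wrist_force: [2.3, -0.6, -0.1]
finger_gap: 0.0254
```

View pics/s4.png

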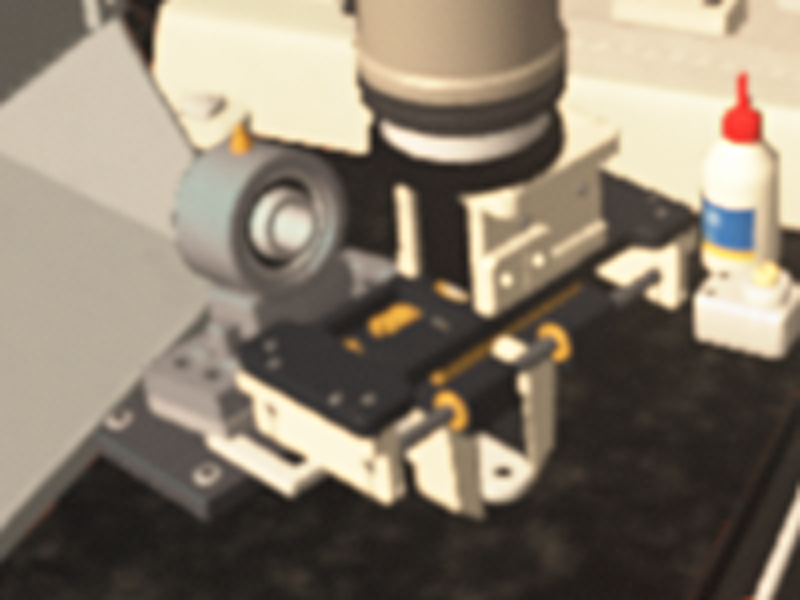

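The block has rocked back slightly, as the task said it would (its ring is now at crop (265, 225)), with about 36 mm drawn. I continue more slowly.

```bash
python3 -m creep '[255,0,0,0.002,0, 255,0,0,0.004,0, 255,0,0,0.006,0, 255,0,0,0.008,0, 255,0,0,0.01,0]';  python3 -m creep '[255,0,0,0.002,0, 255,0,0,0.004,0, 255,0,0,0.006,0, 255,0,0,0.008,0, 255,0,0,0.01,0]'; python3 - <<'E'
from h import *
save(cam('scene'),'s5',(100,150,300,300),4)
E
```

```text
time_s: 5.5
ee_pos: [0.5456, -0.0332, 0.1821]
ee_rot: [-90.2, 0.0, 85.0]
wrist_force: [4.1, -0.4, -0.5]
finger_gap: 0.0257
time_s: 6.12
ee_pos: [0.5344, -0.032, 0.1816]
ee_rot: [-90.0, -0.0, 85.0]
wrist_force: [1.5, 0.1, 0.2]
finger_gap: 0.0257
```

View pics/s5.png

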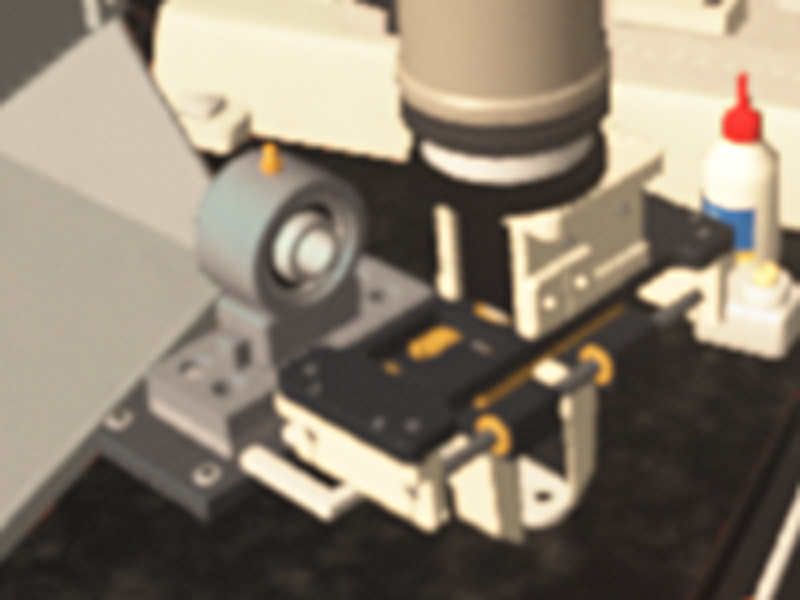

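The block has settled and nothing is under it; the spacer is clear at about 57 mm drawn. I draw a little more, then lift slightly and check for droop.

```bash
python3 -m creep '[255,0,0,0.003,0, 255,0,0,0.006,0, 255,0,-0.004,0.008,0, 255,0,-0.009,0.011,0, 255,0,-0.014,0.014,0]'; python3 - <<'E'
from h import *
save(cam('scene'),'s6',(100,150,300,300),4)
save(cam('top'),'t6',(150,90,310,210),5)
E
```

```text
time_s: 6.8
ee_pos: [0.5205, -0.0308, 0.196]
ee_rot: [-90.0, -0.0, 85.0]
wrist_force: [-0.3, 0.5, -1.0]
finger_gap: 0.0253
```

View pics/s6.png

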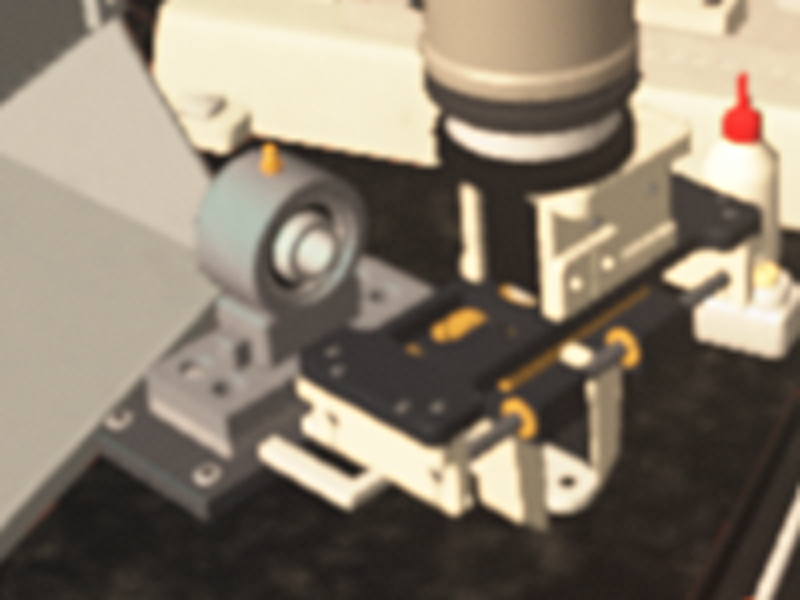

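View pics/t6.png

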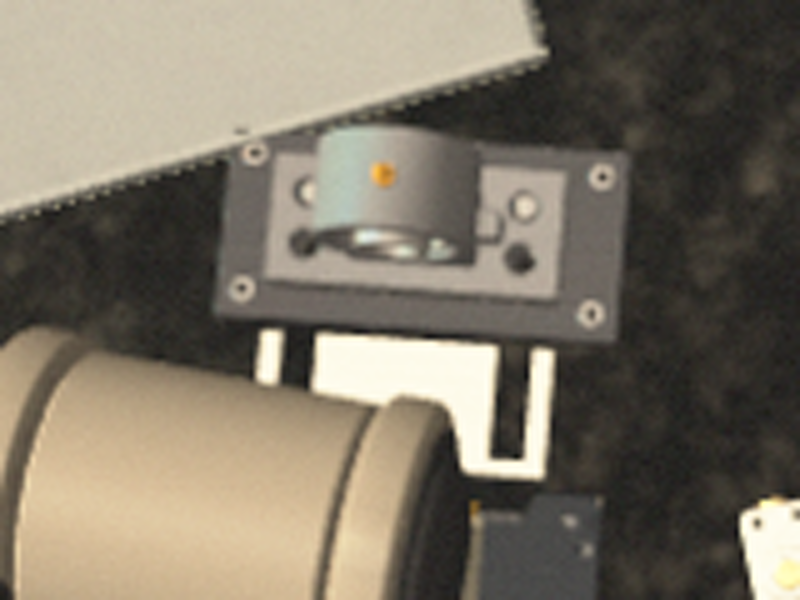

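The block stands flat, with the slotted spacer in air clear of the base plate. Lift next.

```bash
python3 -m creep '[255,0,-0.008,0.002,0, 255,0,-0.02,0.006,0, 255,0,-0.035,0.012,0, 255,0,-0.05,0.02,0, 255,0,-0.06,0.028,0]';python3 -m creep '[255,0,-0.012,0.01,0, 255,0,-0.024,0.022,0, 255,0,-0.034,0.034,0, 255,0,-0.042,0.048,0, 255,0,-0.045,0.06,0]'; python3 - <<'E'
from h import *
save(cam('scene'),'s7')
c=cam('wrist');np.savez('w7.npz',**c);save(c,'w7')
E
```

```text
time_s: 7.52
ee_pos: [0.4924, -0.0283, 0.2571]
ee_rot: [-90.1, 0.0, 85.0]
wrist_force: [0.1, -0.4, -2.5]
finger_gap: 0.0252
time_s: 8.15
ee_pos: [0.4321, -0.0231, 0.3012]
ee_rot: [-90.0, 0.0, 85.0]
wrist_force: [-0.1, -0.1, -1.2]
finger_gap: 0.0256
```

View pics/s7.png

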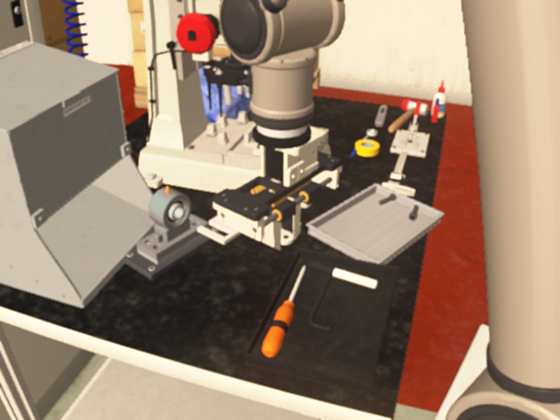

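View pics/w7.png

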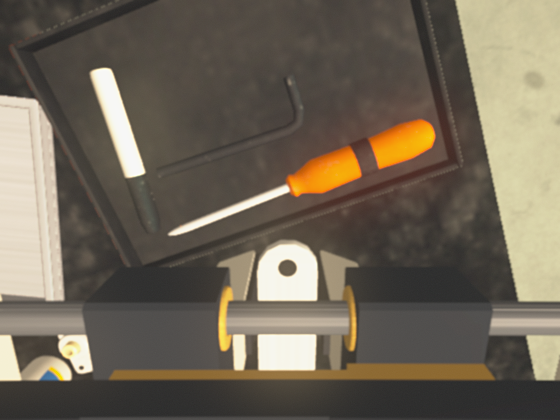

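```bash
python3 -m creep '[255,-0.012,0,0.01,0, 255,-0.034,0,0.02,0, 255,-0.064,0,0.03,0, 255,-0.098,0,0.04,0, 255,-0.13,0,0.0464,0]';python3 -m creep '[255,-0.035,0,0,1, 255,-0.069,0,0,3, 255,-0.096,0,0,5, 255,-0.115,0,0,6.2, 255,-0.124,0,0,6.2]'; python3 - <<'E'
from h import *
save(cam('scene'),'s8')
c=cam('top');np.savez('t8.npz',**c);save(c,'t8',(250,170,450,320),4)
c=cam('wrist');np.savez('w8.npz',**c);save(c,'w8');s=arm.read_state();print(s['ee_pos'],s['ee_rot'])
E
```

```text
time_s: 8.88
ee_pos: [0.3746, -0.1501, 0.3004]
ee_rot: [-90.0, -0.0, 85.0]
wrist_force: [-0.1, 0.2, -1.7]
finger_gap: 0.0253
time_s: 9.5
ee_pos: [0.3644, -0.2731, 0.3005]
ee_rot: [-90.0, -0.0, 78.8]
wrist_force: [0.1, 0.3, -1.8]
finger_gap: 0.0255
[ 0.36463874 -0.27198229  0.30054964] [-8.99791900e+01 -3.10605573e-02  7.88042774e+01]
```

View pics/s8.png

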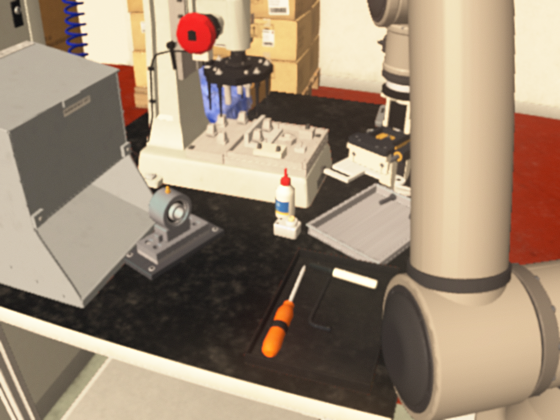

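View pics/t8.png

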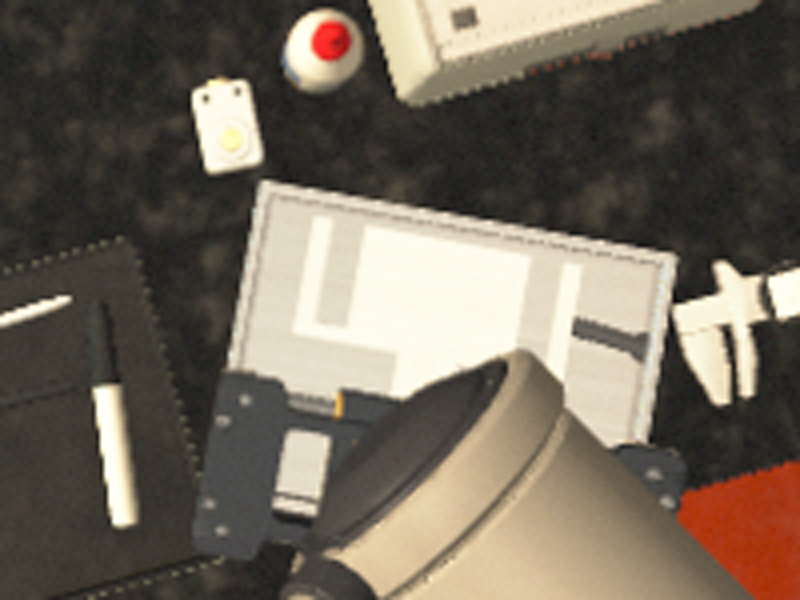

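View pics/w8.png

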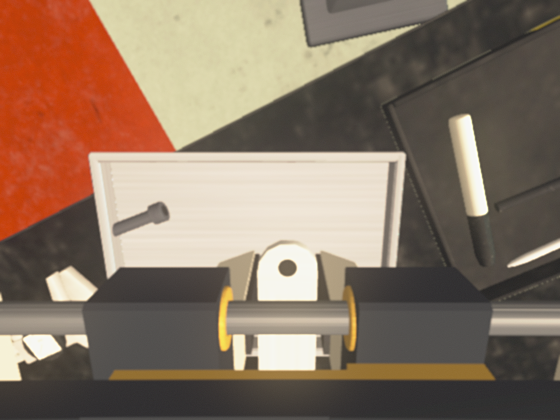

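```bash
python3 - <<'E'
from h import *
T=load('t8');W=load('w8');P=np.array([.3646,-.2720,0])
R=Rn.from_euler('z',-11.2,degrees=True).as_matrix()
t=lambda u,v,z:((px(T,(u+.5)/4-.5+250,(v+.5)/4-.5+170,z)-P)@R)[:2].round(4)
for n,u,v in(('rearL',313,214),('rearR',584,264)):
  print(n,[t(u,v,z) for z in(.11,.125,.137)])
print('frontL',t(292,334,.137))
w=lambda u,v,z:((px(W,u,v,z)-P)@R)[:2].round(4)
print('tray rim near L/R outer',w(90,154,.021),w(405,154,.021),'screw',w(165,212,.012),'far', t(262,181,.021),t(677,255,.021))
E
```

```text
rearL [array([0.1096, 0.0597]), array([0.109 , 0.0608]), array([0.1086, 0.0617])]
rearR [array([ 0.1089, -0.07  ]), array([ 0.1084, -0.0665]), array([ 0.1079, -0.0637])]
frontL [0.053  0.0617]
tray rim near L/R outer [-0.0419 -0.1376] [-0.0421  0.0819] screw [ 0.003  -0.0925] far [0.1253 0.0824] [ 0.1254 -0.1381]
```

The spacer hangs level: its apparent width of 125 mm fits z = 0.137. It is parallel to the tray, with 12–16 mm clear all round and 28 mm from the screws. I lower it in.

```bash
python3 -m creep '[255,0,0.018,0.001,0, 255,0,0.045,0.0015,0, 255,0,0.07,0.0015,0, 255,0,0.088,0.0015,0, 255,0,0.1,0.0015,0]';python3 -m creep '[255,0,0.006,0,0, 255,0,0.011,0,0, 255,0,0.015,0,0, 255,0,0.0175,0,0, 255,0,0.0175,0,0]'; python3 - <<'E'
from h import *
save(cam('scene'),'s9',(280,120,460,280),4)
c=cam('wrist');save(c,'w9');s=arm.read_state();print(s['ee_pos'],s['wrist_force'])
E
```

```text
time_s: 10.28
ee_pos: [0.3634, -0.271, 0.2001]
ee_rot: [-90.0, -0.0, 78.9]
wrist_force: [-0.0, 0.5, -1.4]
finger_gap: 0.0252
time_s: 10.9
ee_pos: [0.3633, -0.2719, 0.1832]
ee_rot: [-90.0, 0.0, 78.8]
wrist_force: [0.5, 1.6, -1.3]
finger_gap: 0.0253
[ 0.36332599 -0.27192952  0.18337751] [ 0.19090689 -0.29122665 -1.80419805]
```

View pics/s9.png

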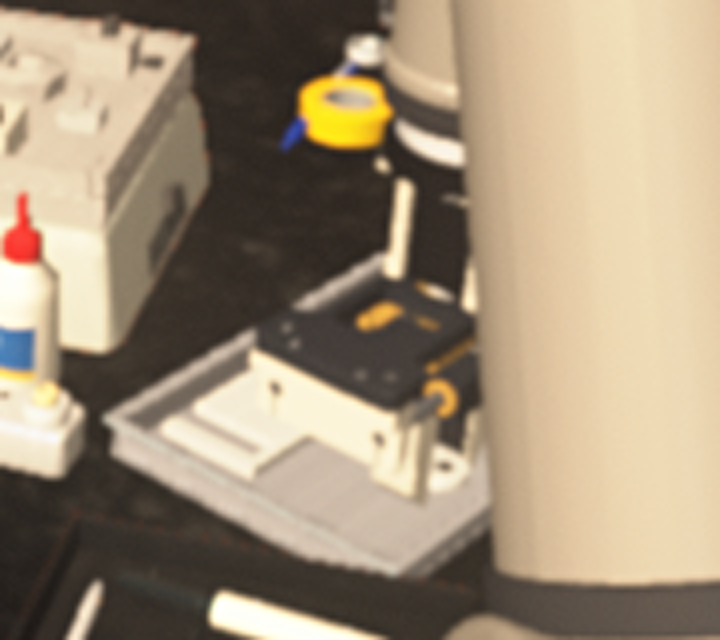

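View pics/w9.png

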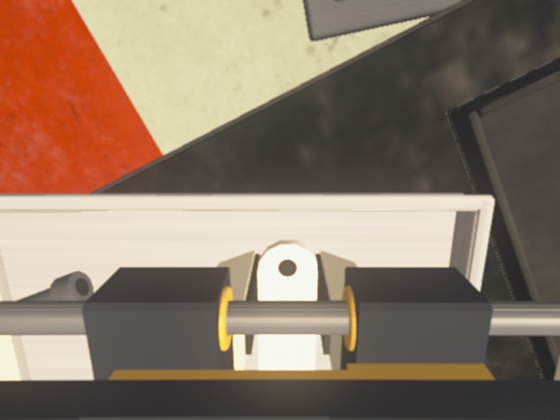

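The spacer hangs inside the tray walls, with the tab hole still at (287, 267). The fingertips are about 2 mm off the floor. I go down the last bit and open gently.

```bash
python3 -m creep '[255,0,0.001,0,0, 255,0,0.0018,0,0, 255,0,0.0018,0,0, 190,0,0.0018,0,0, 140,0,0.0018,0,0]';python3 -m creep '[120,0,0,0,0, 120,0,0,0,0, 120,0,-0.004,0,0, 120,0,-0.01,0,0, 120,0,-0.02,0,0]'; python3 - <<'E'
from h import *
c=cam('wrist');save(c,'w10')
E
```

```text
time_s: 11.62
ee_pos: [0.3634, -0.272, 0.1816]
ee_rot: [-90.0, 0.0, 78.8]
wrist_force: [-0.3, 0.4, -0.2]
finger_gap: 0.0317
time_s: 12.25
ee_pos: [0.3633, -0.2718, 0.2019]
ee_rot: [-90.0, -0.0, 78.8]
wrist_force: [0.1, -0.6, 0.4]
finger_gap: 0.0489
```

View pics/w10.png

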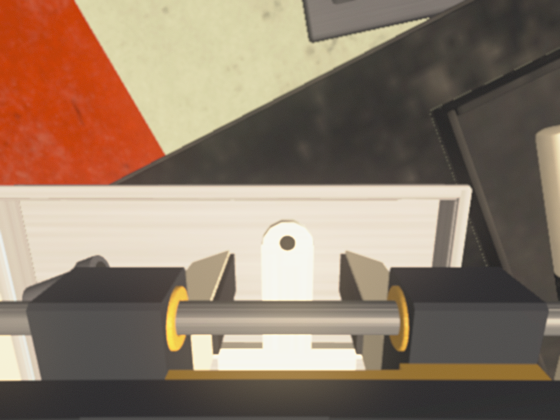

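The spacer is released and lies on the tray floor, with the tab hole at (287, 242). I raise the arm and move it clear for the checks.

```bash
python3 -m creep '[120,0,-0.025,0,0, 120,0,-0.06,0,0, 120,0,-0.1,0,0, 120,0,-0.13,0,0, 120,0,-0.14,0,0]';python3 -m creep '[120,0.03,0,0,0, 120,0.07,0,0,0, 120,0.12,0,0,0, 120,0.17,0,0,0, 120,0.2,0,0,0]'; python3 -m creep '[120,0.03,0,0,0, 120,0.06,0,0,0, 120,0.09,0,0,0, 120,0.1,0,0,0, 120,0.1,0,0,0]'; python3 - <<'E'
from h import *
c=cam('top');np.savez('t11.npz',**c);save(c,'t11',(170,90,450,320),2.8);save(c,'t11b',(180,100,300,200),6)
c=cam('scene');np.savez('s11.npz',**c);save(c,'s11a',(110,160,260,290),5);save(c,'s11b',(260,150,460,280),4)
E
```

```text
time_s: 12.92
ee_pos: [0.3634, -0.2719, 0.3433]
ee_rot: [-90.2, 0.1, 78.8]
wrist_force: [0.2, -0.4, -1.1]
finger_gap: 0.0484
time_s: 13.55
ee_pos: [0.4018, -0.0736, 0.3406]
ee_rot: [-89.9, -0.0, 78.9]
wrist_force: [0.9, -0.4, 0.1]
finger_gap: 0.0487
time_s: 14.18
ee_pos: [0.4214, 0.0225, 0.341]
ee_rot: [-89.9, 0.0, 78.9]
wrist_force: [-0.0, 0.2, -0.1]
finger_gap: 0.0484
```

View pics/t11.png

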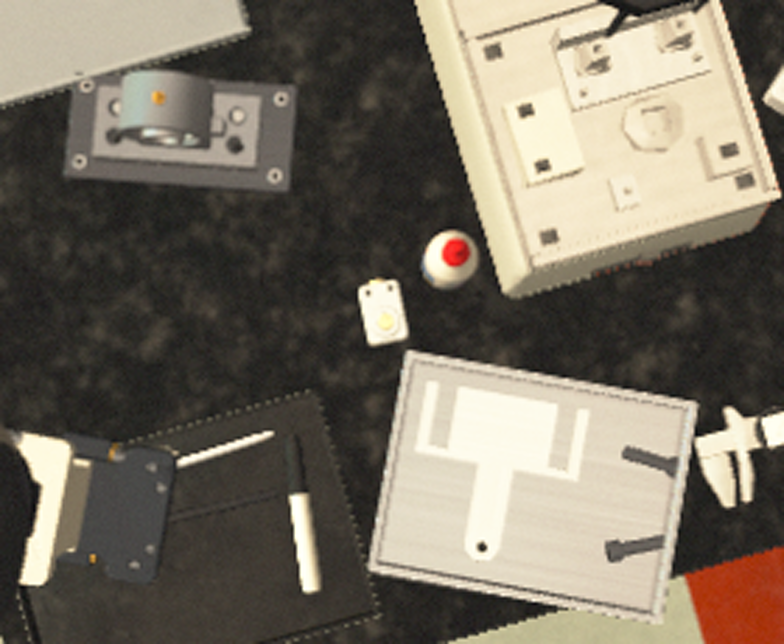

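View pics/s11a.png

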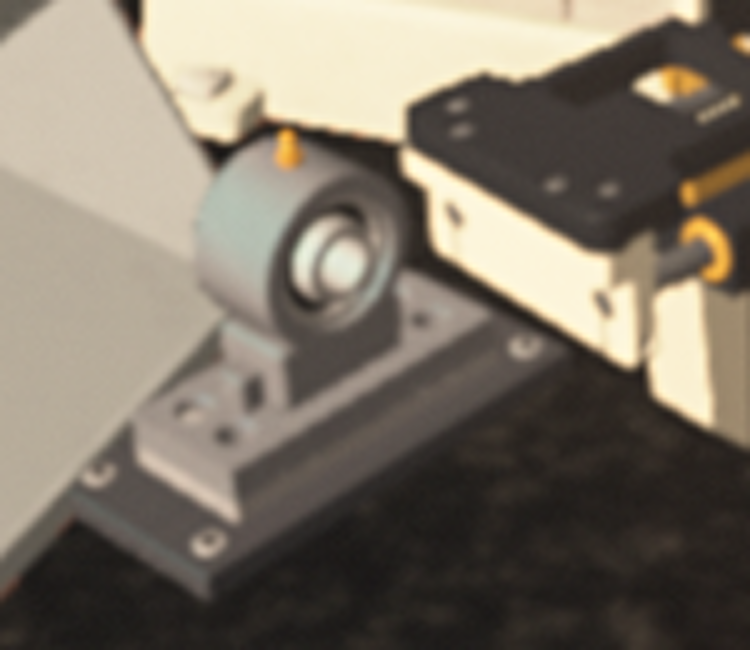

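View pics/s11b.png

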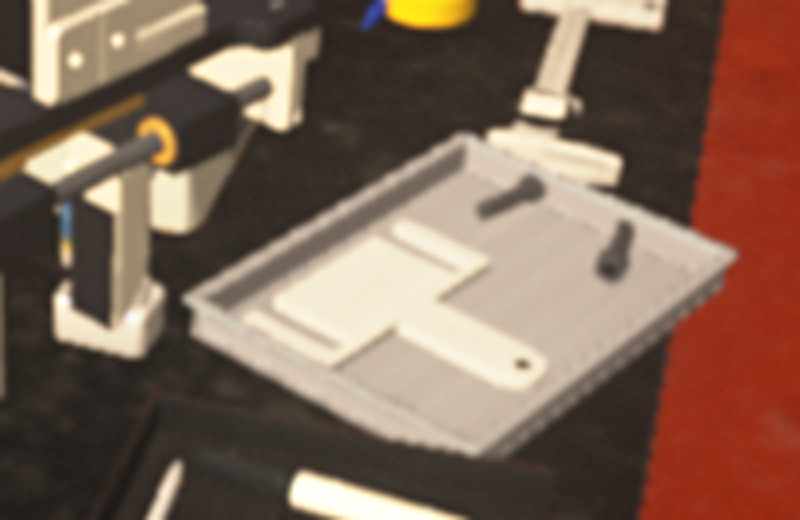

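The spacer lies flat in the tray beside the screws, and the bystanders haven't moved. I overlay the predicted settled outline (packing z 12–20 mm, foot z 20–34 mm) to check the block's height and flatness.

```bash
python3 - <<'E'
from h import *
yaw=-5.0;R=Rn.from_euler('z',yaw,degrees=True).as_matrix();b=np.array([.6774,-.0441,0])
out=[]
for f,box,k in(('s11',(110,160,260,290),5),('t11',(180,100,300,200),6)):
    c=load(f);x0,y0,x1,y1=box
    im=cv2.resize(cv2.cvtColor(c['frame'],cv2.COLOR_RGB2BGR)[y0:y1,x0:x1],None,fx=k,fy=k,interpolation=cv2.INTER_CUBIC)
    def poly(cx,hx,hy,z,col):
        X=[b+R@np.array([cx+sx*hx,sy*hy,z]) for sx,sy in((-1,-1),(1,-1),(1,1),(-1,1))]
        p=((proj(c,X)-[x0,y0]+.5)*k-.5).round().astype(int);cv2.polylines(im,[p],True,col,1)
    poly(0,.042,.088,.012,(0,255,0));poly(-.006,.027,.062,.034,(0,0,255));poly(-.006,.027,.062,.012,(255,255,0))
    cv2.imwrite(f'pics/ov_{f}.png',im)
# height of foot top: front corners seen in scene s11a px (238,472) left-front top
E
```

```text
(no output)
```

View pics/ov_s11.png

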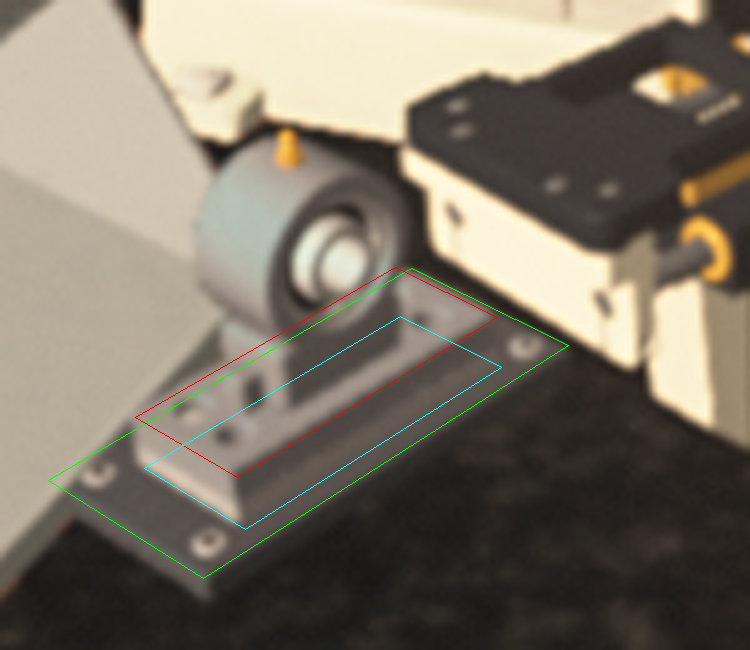

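View pics/ov_t11.png

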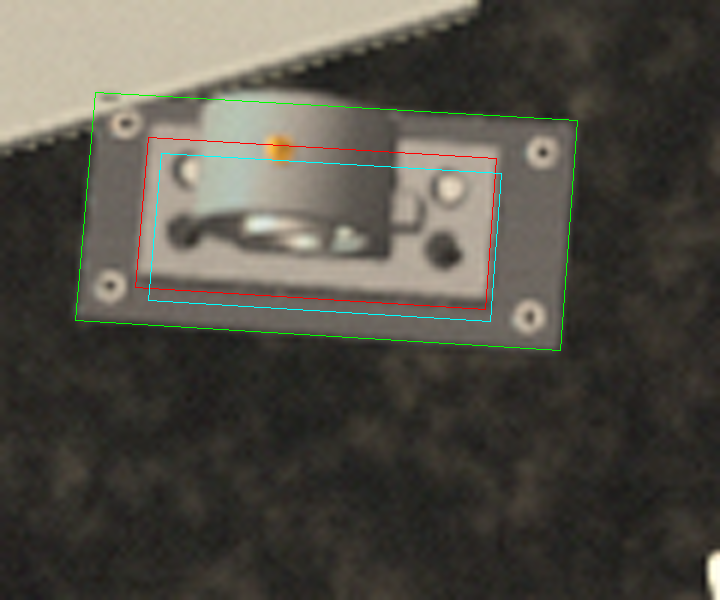

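```bash
python3 - <<'E'
from h import *
c=load('s11');save(c,'s12a',(120,205,230,285),7)
c=cam('wrist');save(c,'w12');s=arm.read_state();print(s['ee_pos'],s['ee_rot'])
E
```

```text
[0.42146229 0.02168823 0.34125505] [-8.99850478e+01  1.56876383e-02  7.87522517e+01]
```

View pics/s12a.png

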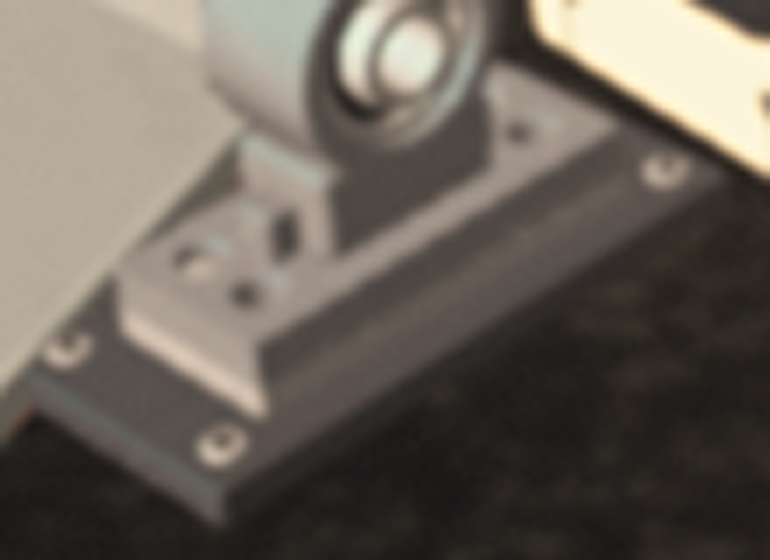

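View pics/w12.png

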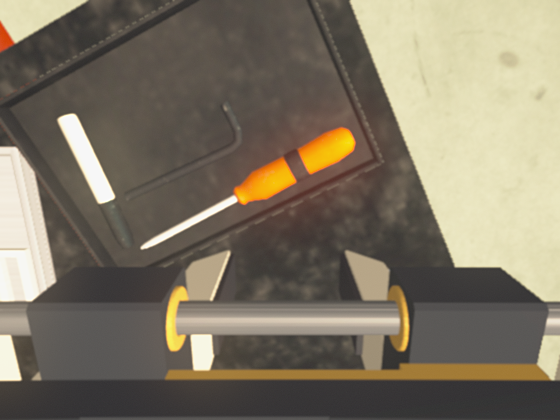

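The enlarged crop shows the packing plate and foot as one even wedge-free face, front and rear corners both down on the base plate, with a dowel visible in its hole. I hand the job in.

```bash
python3 -c "
from station import workorder;print(workorder.close_job())"
```

```text
the job is handed in; nothing more can be done
None
```

I drew the spacer straight out by its pull tab and laid it flat in the steel parts tray, and the job is handed in. It took about 14.5 s; no verdict was reported.

- **Drawing:** The force peaked at about 10 N in the readings, and the tab did not slip in the jaws. The block rocked back slightly and settled again before the spacer was lifted.
- **Stack:** In the last pictures the packing plate and block sit flat on the base plate with no gap or wedge. A dowel shows in the foot's hole. The height of their side face in the scene picture matches the predicted 22 mm.
- **Spacer:** I released it about 8 mm above the tray floor, because the fingertips reach below the tab. The pictures show it flat, parallel to the walls and clear of the two screws.
- **Rest of the bench:** The bottle, housing and tools look undisturbed in the pictures. The robot is clear of everything.

**Disagreements in the checks:**
- My predicted outline of the base plate was 2–4 pixels off in the scene picture.
- My predicted outline of the foot was about 4 mm off in the top picture. I put that down to calibration and my guess at where the foot sits on the base plate.
- Comparing the top pictures before and after, the foot seems to have shifted about 1.5 mm towards the pull side. I take that to be play on the dowels, but I did not confirm it.

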